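# Clamp a power-supply module in the bench jig

### The job

Slide the power-supply module along the jig's channel until it rests against the rubber pad, without squashing the pad to its limit. Then push the clamp lever with the gripper through its quarter turn to its end stop and lean on it there for a moment with about a kilo and a half of push (never more than 2 kilos), so that the clamp is locked; let go and leave the other things on the bench alone.

Things in the scene. Friction and masses are not known exactly. Their poses are not given: they have to be found in the camera images.
- jig: Fixed aluminium clamping jig: flat base plate 175 (x) by 270 (y) by 12 mm. Origin at bench height on the centre line of the channel, which runs along the jig's y. Two dark steel rails (6 mm wide, tops 20 mm above the bench, from y = -80 to +70 mm) guide the module with 2 mm of play each side. A spring-backed rubber pad, before a fixed block, closes the +y end.
- module: Loose power-supply module, aluminium case 56 (x) by 110 (y) by 38 mm high, black terminal strip at its -y end, 0.3 to 0.65 kg. It stands on the jig plate between the rails (top 50 mm above the bench), 15 to 45 mm short of the pad. Origin: centre of its underside; axes as the jig's. Room to grip it across its 56 mm width from above, 20 mm from its centre towards the pad.
- pivot (a point): Point on the lever's upright pivot axis, 52 mm above the bench (mid-height of the handle bar), at x = -75, y = -40 mm in the jig frame. The hub round it is 24 mm across, up to 65 mm above the bench.
- lever_post (a point): Top of the upright black post at the end of the lever's handle, 96 mm above the bench, 105 mm from the pivot axis; the post is 18 mm thick and begins 44 mm above the bench.
- lever (a joint): Angle of the clamp lever, rad: 0 open, 1.571 at its hard end stop; grows counter-clockwise from above; starts at 0 to 0.25. Handle: level steel bar 14 mm wide, 44 to 60 mm above the bench, 100 mm long; points along the jig's -x at 0, -y at 1.571. Stiff, stays where it is left: 70 mm from the pivot it takes about 5 N to turn, 8 N near the end.
- pad (a joint): How far the rubber pad is pressed in, in m: 0 free, 0.006 squashed to its limit; spring of 1 N per mm.
- driver: Bystander: screwdriver lying on the bench, left of the jig. Leave alone.
- multimeter: Bystander: grey hand multimeter, 75 by 150 by 34 mm, lying right of the jig. Leave alone.
- jar: Bystander: small closed jar, 56 mm across, 75 mm high, standing on the bench left of the jig. Leave alone.
- pad_face (a point): Middle of the rubber pad's free face, 31 mm above the bench, at jig x = 0, y = +75 mm (stays with the jig). The pad is 56 mm wide and 16 to 46 mm above the bench. The module just touches it when its centre is at jig y = +20 mm.
- roller (a point): Top of the roller (16 mm across, 21 to 43 mm above the bench) on the lever's second arm, 65 mm from the pivot; it points along the jig's -y when the lever is at 0 and swings in behind the module, pressing it 3 mm into the pad at the end stop.
There are look-alikes about, which are no part of the job. Leave any red look-alike of the module alone.

How it is judged:
By the outcome, as a careful person would: the job done as asked, in the order asked, and still so for the second after the job is handed in, with the robot touching nothing.
It also fails if it takes over 64 s, if anything falls off the work surface, if the arm or the gripper's body presses on something with over 40 N, if the wrist force passes 120 N, or if a joint passes its speed limit or range.

### The arm

A 7-joint arm with a two-finger parallel gripper is mounted at the origin on the work surface. World frame = base frame: x ahead of the robot, y to its left, z up, the work surface at z = 0. Lengths are in m, angles in rad, forces in N, time in s.
With the tool pointing down it reaches from about 0.4 to 0.85 m from the base axis. Payload 4.5 kg.
Tool frame: the origin (TCP) lies on the centre line of the jaws, within the pads' length; the fingertips stand 11 mm ahead of it and the grasp point (between the pads) lies 8 mm behind it; z points along the fingers, y is the direction in which the jaws open and shut (so a half turn about z gives the same grasp; the last joint's range is limited). The gripper opens to 88 mm and grips with 3 to 60 N. Pads are 18 mm wide; open, the fingers measure 123 mm over their backs; the gripper's body (75 mm by 187 mm) begins 45 mm behind the grasp point.
Start: joints at [-1.126, 0.689, -0.195, 1.565, 0.157, 0.902, -0.215], TCP at [0.25, 0.573, 0.223] pointing down, gripper open.
Joint ranges: [-3.01, 3.01], [-0.46, 2.08], [-1.47, 1.51], [0.13, 2.56], [-1, 4.14], [0.04, 2.09], [-2.66, 2.66]. Speed limits (rad/s): [2.57, 2.57, 3.14, 3.14, 3.14, 3.14, 3.14].

### API

Orientations are given as a unit quaternion [x, y, z, w].
In Python, from plant import r, snapshot gives the robot as it stands.
- The arm moves only by the tool drive_tool, never from a script. Its argument "commands" is a list of rows, each an object of numbers: "wx", "wy", "wz": the turn, a rotation vector about the tool's x, y, z in rad; "dx", "dy", "dz": the shift along the tool's x, y, z in m; "claw": the opening, from 0 (shut) to 1 (fully open). A call has 1 to 12 rows; each row shifts and turns the commanded pose from where the row before left it, along the tool's axes as they then stand; what a row does not reach is not made up. A row lasts 1/10 s, in which the tool goes at most 50 mm and 8.59 degrees, less where a joint would pass 70% of its speed; a pose out of reach is approached as far as the arm can. A call is refused whole if a number of a shift passes 0.05 or a number of a turn 0.15, either way. A call with a gripper value outside its range is refused whole. The fingers move at their own pace and stop on an object; "grip_force" is the grip in N (left out, the last holds). Time passes only in rows, so rows that do not move let the fingers close. It gives the time, the measured TCP pose, the force and the opening at its end, in the units of the state.
- r.get_state(): the state, without advancing time (a new reading comes with each control period).
- snapshot(name): name is "scene" or "top" or "wrist"; returns a dict with "color" (400x640x3 uint8, red, green, blue), "fx", "fy", "cx", "cy" (pixels), "world_to_cam" (4x4, takes a point from world to camera coordinates); the wrist camera has in their place "T_tool_cam" (4x4, takes a point from camera to tool coordinates, whose origin is the TCP and whose axes are the flange's). Camera axes: x right, y up, looking along -z (the intrinsics and any distortion apply to the point x, -y, -z); pixel columns grow to the right and rows downward; lengths in m; the calibration is good to about 2 mm. A picture is of the moment at which its call begins: read the wrist's pose just before it. There is no depth.
- r.finish_job(): hands the job in, once; it reports no verdict.
The state is a dict: "clock": time; "q": joint angles; "qd": joint speeds; "joint_torque": joint torques, N m; "tool_pos": TCP position; "eef_rot": TCP orientation; "contact_force": force on the tool from outside, world axes, zero at the start; "moment": the same for the moment, N m; "opening": opening from 0.0 (shut) to 1.0 (fully open).
Only numpy, scipy, OpenCV 4.12 (cv2) and the standard library are available. Lean on these libraries where they do the work, as an engineer would, in place of code of your own. Each camera call takes 0.05 s, during which the arm holds its last target. There are 200 camera calls.

## Working session

There is one attempt and no reset: what is moved stays moved. The work goes in short steps, Python scripts to look and compute and a tool call to move; the robot and the scene stay as the last step left them, time stands still between calls to the robot, and variables do not carry over. Pictures are saved under pics/ and viewed, on a budget of 10 in all, crops included, one or two more only if the job needs it, and the job is handed in when it is done.

Besides the shell and the picture viewer there is one more tool, called after "Call:" in YAML: its name, and indented under it one key for each argument. drive_tool: Moves the arm, as the interface text tells. Its arguments: {"type":"object","properties":{"commands":{"type":"array","items":{"type":"object","properties":{"wx":{"type":"number"},"wy":{"type":"number"},"wz":{"type":"number"},"dx":{"type":"number"},"dy":{"type":"number"},"dz":{"type":"number"},"claw":{"type":"number"}}}},"grip_force":{"type":"number"}},"required":["commands"]}

```bash
mkdir -p pics; ls; cat > h.py <<'E'
import numpy as np, cv2
from plant import r, snapshot
def save(n,f):
    s=snapshot(n); cv2.imwrite(f,s['color'][:,:,::-1]); return s
def ray(s,u,v,z):
    # intersect pixel ray with plane z
    W=np.linalg.inv(s['world_to_cam']); d=W[:3,:3]@np.array([(u-s['cx'])/s['fx'],-(v-s['cy'])/s['fy'],-1]); o=W[:3,3]
    return o+d*(z-o[2])/d[2]
def proj(s,p):
    c=s['world_to_cam']@np.append(p,1); return np.array([s['cx']+s['fx']*c[0]/-c[2], s['cy']-s['fy']*c[1]/-c[2]])
E
python3 - <<'E'
from h import *
import pickle
st=r.get_state(); print(st)
for n in ['top','scene']:
    s=save(n,f'pics/{n}0.png'); pickle.dump(s,open(n+'.pkl','wb')); print({k:v for k,v in s.items() if k!='color'})
E
```

```text
pics
{'clock': 0.0, 'q': array([-1.12619804,  0.68998991, -0.19451325,  1.56632543,  0.15732908,
        0.90246996, -0.2150962 ]), 'qd': array([-0.00168388,  0.00023011, -0.00027055, -0.00036571, -0.00059638,
        0.0013891 , -0.00024043]), 'joint_torque': array([ 2.61409295e-04, -5.27569413e+01, -1.26653261e+00, -1.53428954e+01,
       -5.25708636e-02,  6.62365579e-03,  1.67590069e-04]), 'tool_pos': array([0.24938423, 0.572389  , 0.22201129]), 'eef_rot': array([ 2.03907241e-01,  9.78989800e-01, -8.92319798e-04, -1.10211464e-04]), 'contact_force': array([ 0.26235788, -0.02046087, -0.01773514]), 'moment': array([ 0.01156893, -0.04707195, -0.05296094]), 'opening': 0.9998322982644472}
{'fx': 400.9177361843553, 'fy': 400.9177361843553, 'cx': 315.87810224593267, 'cy': 194.07978689180771, 'world_to_cam': array([[-0.01557932, -0.99967494, -0.02018172,  0.02381084],
       [ 0.99769719, -0.01687472,  0.06569285, -0.59927702],
       [-0.06601206, -0.01911179,  0.99763578, -1.01026324],
       [ 0.        ,  0.        ,  0.        ,  1.        ]])}
{'fx': 482.346831737474, 'fy': 482.346831737474, 'cx': 320.44914869546403, 'cy': 195.17919487962683, 'world_to_cam': array([[-0.23922419,  0.97079542,  0.01811202,  0.12812382],
       [-0.78294896, -0.20389995,  0.5877208 ,  0.43025172],
       [ 0.5742497 ,  0.12641624,  0.80886106, -1.769393  ],
       [ 0.        ,  0.        ,  0.        ,  1.        ]])}
```

View pics/top0.png

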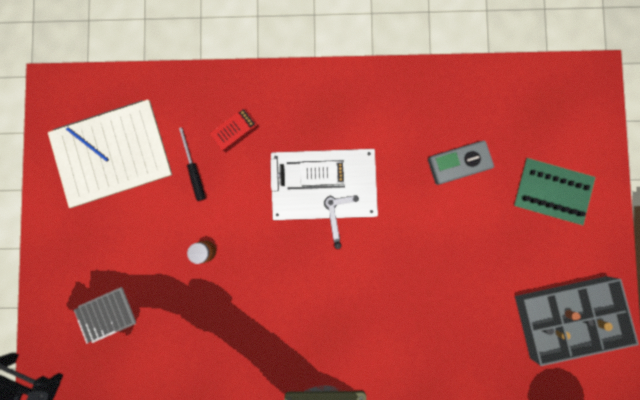

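View pics/scene0.png

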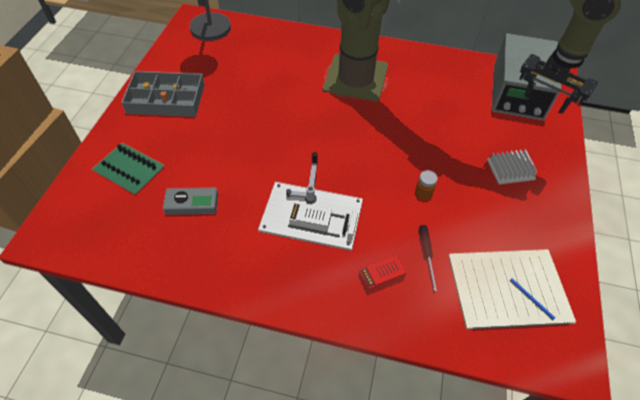

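The top view shows the jig plate around (325,185), with the pad at its left end (+y world). The module is between the rails at (315,174), and the hub is at (330,203). The lever handle points down to its post at (337,245), and the roller is at (355,198).

Possible mix-ups for the module:
- Silver case in the jig channel, (315,174): this is the one I choose.
- Red look-alike, (234,130): leave it alone.
- Grey finned heatsink, (105,315).
- Multimeter, (461,162).

Next is one close crop and a measurement.

```bash
python3 - <<'E'
from h import *
import pickle
s=pickle.load(open('top.pkl','rb')); im=s['color']
c=cv2.resize(im[135:260,255:395,::-1],None,fx=5,fy=4.8,interpolation=cv2.INTER_CUBIC)
c=cv2.resize(im[140:255,260:390,::-1],None,fx=5,fy=5,interpolation=cv2.INTER_CUBIC)
cv2.imwrite('pics/crop1.png',c)
m=((im.min(2)>120)*255).astype(np.uint8); m[:, :260]=0;m[:,390:]=0;m[:140]=0;m[232:]=0
m=cv2.morphologyEx(m,cv2.MORPH_CLOSE,np.ones((25,25)));m=cv2.morphologyEx(m,cv2.MORPH_OPEN,np.ones((21,21)))
cs,_=cv2.findContours(m,0,2); k=max(cs,key=cv2.contourArea)
P=np.array([ray(s,u,v,.012)[:2] for u,v in k[:,0]+0.0]).astype(np.float32)
rc=cv2.minAreaRect(P); print(rc); print(cv2.boxPoints(rc))
E
```

```text
((0.6257695555686951, -0.005442976951599121), (0.1780228614807129, 0.2725466787815094), 1.017561912536621)
[[ 0.53435206  0.12922813]
 [ 0.5391922  -0.14327557]
 [ 0.71718705 -0.14011408]
 [ 0.7123469   0.13238962]]
```

View pics/crop1.png

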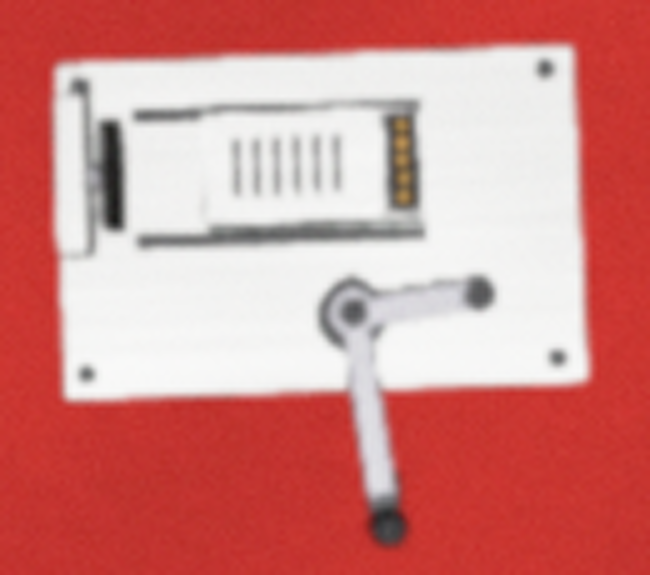

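```bash
python3 - <<'E'
from h import *
import pickle
s=pickle.load(open('top.pkl','rb'))
R=lambda u,v,z: ray(s,u/5+260-.4,v/5+140-.4,z)
pts=[((135,115),.02,(.033,.07)),((418,104),.02,(.033,-.08)),((138,240),.02,(-.033,.07)),((424,231),.02,(-.033,-.08)),((352,311),.065,(-.075,-.04))]
W=np.array([R(*p,z)[:2] for p,z,_ in pts]);J=np.array([j for *_,j in pts])
M,_=cv2.estimateAffinePartial2D(J.astype(np.float32),W.astype(np.float32),method=cv2.LMEDS)
Jc=J-J.mean(0);Wc=W-W.mean(0);th=np.arctan2((Jc[:,0]*Wc[:,1]-Jc[:,1]*Wc[:,0]).sum(),(Jc*Wc).sum())
Rm=np.array([[np.cos(th),-np.sin(th)],[np.sin(th),np.cos(th)]]);t=W.mean(0)-Rm@J.mean(0)
print('th',th,'t',t);print((J@Rm.T+t-W)*1e3)
inv=lambda w:Rm.T@(w[:2]-t)
for n,p,z in [('post',(387,524),.096),('roller',(480,293),.043),('modTL',(203,110),.05),('modBL',(209,228),.05),('modstripR',(418,160),.045),('padface',(122,175),.046)]:
  w=R(*p,z);print(n,w.round(4),inv(w).round(4))
E
```

```text
th 0.017043502329449917 t [0.65123105 0.01980686]
[[ 0.57580521  1.82173234]
 [ 0.12195863 -1.83195732]
 [-0.51387981  1.54571751]
 [-0.05925433 -1.19664868]
 [-0.1246297  -0.33884385]]
post [ 0.4748 -0.0353  0.096 ] [-0.1773 -0.0521]
roller [ 0.586  -0.0857  0.043 ] [-0.067  -0.1044]
modTL [0.6799 0.0516 0.05  ] [0.0293 0.0313]
modBL [0.6205 0.0493 0.05  ] [-0.0303  0.0301]
modstripR [ 0.6534 -0.0559  0.045 ] [ 0.0008 -0.0758]
padface [0.6483 0.093  0.046 ] [-0.0016  0.0733]
```

Call:
drive_tool:
  commands:
    - {"wz": 0.143}
    - {"wz": 0.143}
    - {"wz": 0.143}
    - {"wz": 0.143}
    - {"wz": 0.143}
    - {"wz": 0.143}
    - {"wz": 0.143}
    - {"wz": 0.142}
    - {"dx": -0.035, "dy": 0.0245}
    - {"dx": -0.035, "dy": 0.0245}
    - {"dx": -0.035, "dy": 0.0245}
    - {"dx": -0.035, "dy": 0.0245}

```text
validation failed for argument at $.co...
```

Call:
drive_tool:
  commands:
    - {"dx": -0.035, "dy": 0.0245}
    - {"dx": -0.035, "dy": 0.0245}
    - {"dx": -0.035, "dy": 0.0245}
    - {"dx": -0.035, "dy": 0.0245}
    - {"dx": -0.035, "dy": 0.0245}
    - {"dx": -0.035, "dy": 0.0245}
    - {"dx": -0.035, "dy": 0.0245}
    - {"dx": -0.035, "dy": 0.0245}
    - {"dx": -0.035, "dy": 0.0245}
    - {"dx": -0.035, "dy": 0.0245}
    - {}
    - {}

```text
validation failed for argument at $.co...
```

Call:
drive_tool:
  commands:
    - {"dx": 0, "dy": 0, "dz": 0, "wx": 0, "wy": 0, "wz": 0.143, "claw": 1}

```text
clock: 0.2
tool_pos: [0.2495, 0.5725, 0.2222]
eef_rot: [0.275, 0.962, -0.001, -0.0]
contact_force: [0.2, -0.1, 0.4]
opening: 1.0
```

Call:
drive_tool:
  commands:
    - {"dx": 0, "dy": 0, "dz": 0, "wx": 0, "wy": 0, "wz": 0.143, "claw": 1}
    - {"dx": 0, "dy": 0, "dz": 0, "wx": 0, "wy": 0, "wz": 0.143, "claw": 1}
    - {"dx": 0, "dy": 0, "dz": 0, "wx": 0, "wy": 0, "wz": 0.143, "claw": 1}
    - {"dx": 0, "dy": 0, "dz": 0, "wx": 0, "wy": 0, "wz": 0.143, "claw": 1}
    - {"dx": 0, "dy": 0, "dz": 0, "wx": 0, "wy": 0, "wz": 0.143, "claw": 1}
    - {"dx": 0, "dy": 0, "dz": 0, "wx": 0, "wy": 0, "wz": 0.143, "claw": 1}
    - {"dx": 0, "dy": 0, "dz": 0, "wx": 0, "wy": 0, "wz": 0.142, "claw": 1}
    - {"dx": -0.035, "dy": 0.0245, "dz": 0, "wx": 0, "wy": 0, "wz": 0, "claw": 1}
    - {"dx": -0.035, "dy": 0.0245, "dz": 0, "wx": 0, "wy": 0, "wz": 0, "claw": 1}
    - {"dx": -0.035, "dy": 0.0245, "dz": 0, "wx": 0, "wy": 0, "wz": 0, "claw": 1}
    - {"dx": -0.035, "dy": 0.0245, "dz": 0, "wx": 0, "wy": 0, "wz": 0, "claw": 1}

```text
clock: 1.3
tool_pos: [0.3504, 0.4332, 0.2225]
eef_rot: [0.701, 0.713, -0.0, 0.0]
contact_force: [1.0, 0.7, -0.5]
opening: 1.0
```

Call:
drive_tool:
  commands:
    - {"dx": -0.035, "dy": 0.0245, "dz": 0, "wx": 0, "wy": 0, "wz": 0, "claw": 1}
    - {"dx": -0.035, "dy": 0.0245, "dz": 0, "wx": 0, "wy": 0, "wz": 0, "claw": 1}
    - {"dx": -0.035, "dy": 0.0245, "dz": 0, "wx": 0, "wy": 0, "wz": 0, "claw": 1}
    - {"dx": -0.035, "dy": 0.0245, "dz": 0, "wx": 0, "wy": 0, "wz": 0, "claw": 1}
    - {"dx": -0.035, "dy": 0.0245, "dz": 0, "wx": 0, "wy": 0, "wz": 0, "claw": 1}
    - {"dx": -0.035, "dy": 0.0245, "dz": 0, "wx": 0, "wy": 0, "wz": 0, "claw": 1}
    - {"dx": -0.035, "dy": 0.0245, "dz": 0, "wx": 0, "wy": 0, "wz": 0, "claw": 1}
    - {"dx": -0.035, "dy": 0.0245, "dz": 0, "wx": 0, "wy": 0, "wz": 0, "claw": 1}
    - {"dx": -0.035, "dy": 0.0245, "dz": 0, "wx": 0, "wy": 0, "wz": 0, "claw": 1}
    - {"dx": -0.035, "dy": 0.0245, "dz": 0, "wx": 0, "wy": 0, "wz": 0, "claw": 1}
    - {"dx": 0, "dy": 0, "dz": 0, "wx": 0, "wy": 0, "wz": 0, "claw": 1}
    - {"dx": 0, "dy": 0, "dz": 0, "wx": 0, "wy": 0, "wz": 0, "claw": 1}

```text
clock: 2.5
tool_pos: [0.6008, 0.0879, 0.2222]
eef_rot: [0.702, 0.712, -0.0, -0.0]
contact_force: [-0.1, 0.6, -0.4]
opening: 1.001
```

Call:
drive_tool:
  commands:
    - {"dx": -0.036, "dy": 0.025, "dz": 0, "wx": 0, "wy": 0, "wz": 0, "claw": 1}
    - {"dx": -0.036, "dy": 0.025, "dz": 0, "wx": 0, "wy": 0, "wz": -0.003, "claw": 0.85}
    - {"dx": 0, "dy": 0, "dz": 0, "wx": 0, "wy": 0, "wz": 0, "claw": 0.85}
    - {"dx": 0, "dy": 0, "dz": 0, "wx": 0, "wy": 0, "wz": 0, "claw": 0.85}

```text
clock: 2.9
tool_pos: [0.6515, 0.0189, 0.2223]
eef_rot: [0.7, 0.714, -0.0, -0.001]
contact_force: [-0.0, 0.3, -0.2]
opening: 0.853
```

```bash
python3 - <<'E'
from h import *
import pickle
st=r.get_state(); s=save('wrist','pics/w1.png'); s['st']=st; pickle.dump(s,open('w1.pkl','wb'))
print(st['tool_pos'],st['eef_rot'],st['q'],s['T_tool_cam'],s['fx'],s['fy'],s['cx'],s['cy'],[k for k in s])
E
```

```text
[0.65145477 0.0188645  0.2222789 ] [ 6.99880560e-01  7.14259376e-01 -1.00512253e-04 -8.57512264e-04] [-0.12509276  0.7250013   0.04940107  1.48439667 -0.04218396  0.9344941
 -0.04264916] [[ 3.17948176e-04  9.46719251e-01  3.22059868e-01  8.36883186e-02]
 [ 9.99999081e-01 -7.25502408e-04  1.14543676e-03  1.47497687e-03]
 [ 1.31806224e-03  3.22059208e-01 -9.46718612e-01 -1.61349160e-01]
 [ 0.00000000e+00  0.00000000e+00  0.00000000e+00  1.00000000e+00]] 339.80334098901596 339.80334098901596 322.1732795112537 199.23763701324353 ['color', 'fx', 'fy', 'cx', 'cy', 'T_tool_cam', 'st']
```

View pics/w1.png

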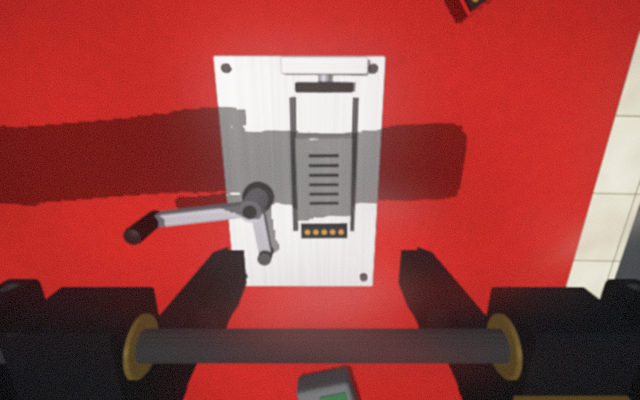

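The wrist view shows the module between the rails, with its front edge at about (324,138) and its terminal strip at about (324,231). The pad is at (325,88), the hub at (258,197), the post top at (132,236) and the roller at (265,258).

```bash
cat >> h.py <<'E'
from scipy.spatial.transform import Rotation
def wcal(s,st):
    T=np.eye(4);T[:3,:3]=Rotation.from_quat(st['eef_rot']).as_matrix();T[:3,3]=st['tool_pos']
    s['world_to_cam']=np.linalg.inv(T@s['T_tool_cam']); return s
E
python3 - <<'E'
from h import *
import pickle
s=pickle.load(open('w1.pkl','rb')); wcal(s,s['st'])
pts=[((293,98),.02,(.0,.07)),((356,98),.02,(.0,.07)),((296,230),.02,(-.033,-.08)),((352,230),.02,(.033,-.08)),((258,193),.065,'hub'),((131,237),.096,'post'),((265,258),.043,'roller'),
((325,92),.046,'pad'),((310,138),.05,'modfront'),((297,140),.05,'modfrontL'),((352,140),.05,'modfrontR'),((302,232),.05,'stripL'),((347,232),.05,'stripR'),((324,238),.045,'strip end'),((215,57),.012,'c'),((384,57),.012,'c'),((230,287),.012,'c'),((373,286),.012,'c')]
for p,z,n in pts: print(n,ray(s,*p,z).round(4))
E
```

```text
(0.0, 0.07) [0.6208 0.0882 0.02  ]
(0.0, 0.07) [0.6855 0.0895 0.02  ]
(-0.033, -0.08) [ 0.6233 -0.0594  0.02  ]
(0.033, -0.08) [ 0.6886 -0.058   0.02  ]
hub [ 5.895e-01 -5.000e-04  6.500e-02]
post [ 0.4756 -0.0361  0.096 ]
roller [ 0.5901 -0.0843  0.043 ]
pad [0.6534 0.0953 0.046 ]
modfront [0.6397 0.0522 0.05  ]
modfrontL [0.627 0.05  0.05 ]
modfrontR [0.6808 0.0511 0.05  ]
stripL [ 0.632  -0.0483  0.05  ]
stripR [ 0.6803 -0.0472  0.05  ]
strip end [ 0.6558 -0.0572  0.045 ]
c [0.5415 0.1261 0.012 ]
c [0.7124 0.1296 0.012 ]
c [ 0.5387 -0.1435  0.012 ]
c [ 0.7197 -0.138   0.012 ]
```

Call:
drive_tool:
  commands:
    - {"dx": -0.003, "dy": 0.001, "dz": 0.03, "wx": 0, "wy": 0, "wz": 0, "claw": 0.85}
    - {"dx": 0, "dy": 0, "dz": 0.03, "wx": 0, "wy": 0, "wz": 0, "claw": 0.85}
    - {"dx": 0, "dy": 0, "dz": 0.03, "wx": 0, "wy": 0, "wz": 0, "claw": 0.85}
    - {"dx": 0, "dy": 0, "dz": 0.03, "wx": 0, "wy": 0, "wz": 0, "claw": 0.85}
    - {"dx": 0, "dy": 0, "dz": 0.02, "wx": 0, "wy": 0, "wz": 0, "claw": 0.85}
    - {"dx": 0, "dy": 0, "dz": 0.02, "wx": 0, "wy": 0, "wz": 0, "claw": 0.85}
    - {"dx": 0, "dy": 0, "dz": 0.012, "wx": 0, "wy": 0, "wz": 0, "claw": 0.85}
    - {"dx": 0, "dy": 0, "dz": 0.012, "wx": 0, "wy": 0, "wz": 0, "claw": 0.85}
    - {"dx": 0, "dy": 0, "dz": 0, "wx": 0, "wy": 0, "wz": 0, "claw": 0.85}
    - {"dx": 0, "dy": 0, "dz": 0, "wx": 0, "wy": 0, "wz": 0, "claw": 0.85}
  grip_force: 12

```text
clock: 3.95
tool_pos: [0.6534, 0.0153, 0.0393]
eef_rot: [0.7, 0.714, 0.0, 0.0]
contact_force: [0.1, -0.8, 1.1]
opening: 0.847
```

Call:
drive_tool:
  commands:
    - {"dx": 0, "dy": 0, "dz": 0, "wx": 0, "wy": 0, "wz": 0, "claw": 0.55}
    - {"dx": 0, "dy": 0, "dz": 0, "wx": 0, "wy": 0, "wz": 0, "claw": 0.55}
    - {"dx": 0, "dy": 0, "dz": 0, "wx": 0, "wy": 0, "wz": 0, "claw": 0.55}
    - {"dx": 0, "dy": 0, "dz": 0, "wx": 0, "wy": 0, "wz": 0, "claw": 0.55}
    - {"dx": 0, "dy": 0, "dz": 0, "wx": 0, "wy": 0, "wz": 0, "claw": 0.55}
    - {"dx": 0, "dy": 0, "dz": 0, "wx": 0, "wy": 0, "wz": 0, "claw": 0.55}
  grip_force: 12

```text
clock: 4.55
tool_pos: [0.6532, 0.0148, 0.0389]
eef_rot: [0.7, 0.714, 0.0, -0.0]
contact_force: [-0.5, 0.3, 0.1]
opening: 0.552
```

```bash
python3 - <<'E'
from h import *
a=snapshot('wrist')['color'];b=snapshot('scene')['color'][150:260,240:400]
b=cv2.resize(b,(640,440),interpolation=cv2.INTER_CUBIC)[:,:]
cv2.imwrite('pics/w2.png',np.vstack([cv2.resize(a,(480,300)),cv2.resize(b,(480,300))])[:,:,::-1])
E
```

```text
(no output)
```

View pics/w2.png

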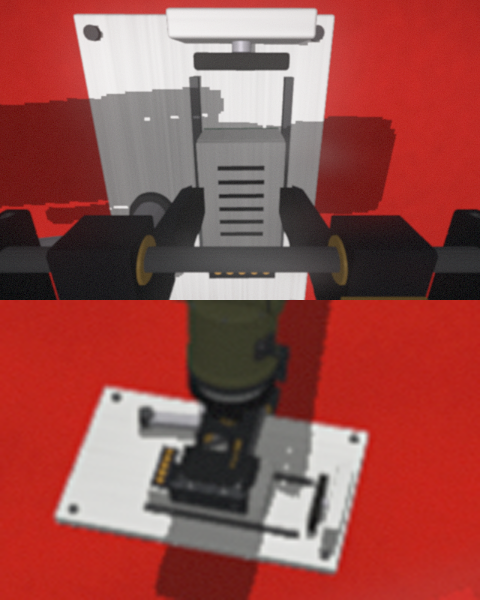

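The fingers straddle the module, so the opening value isn't linear in width. I'll keep closing until they stop on it.

Call:
drive_tool:
  commands:
    - {"dx": 0, "dy": 0, "dz": 0, "wx": 0, "wy": 0, "wz": 0, "claw": 0.3}
    - {"dx": 0, "dy": 0, "dz": 0, "wx": 0, "wy": 0, "wz": 0, "claw": 0.3}
    - {"dx": 0, "dy": 0, "dz": 0, "wx": 0, "wy": 0, "wz": 0, "claw": 0.3}
    - {"dx": 0, "dy": 0, "dz": 0, "wx": 0, "wy": 0, "wz": 0, "claw": 0.3}
    - {"dx": 0, "dy": 0, "dz": 0, "wx": 0, "wy": 0, "wz": 0, "claw": 0.3}
  grip_force: 12

```text
clock: 5.15
tool_pos: [0.6532, 0.0149, 0.0388]
eef_rot: [0.7, 0.714, 0.0, -0.0]
contact_force: [0.4, -0.8, -0.1]
opening: 0.296
```

```bash
python3 - <<'E'
from h import *
print(r.get_state()['opening'])
cv2.imwrite('pics/w3.png',snapshot('wrist')['color'][:,:,::-1])
E
```

```text
0.2964989635445133
```

View pics/w3.png

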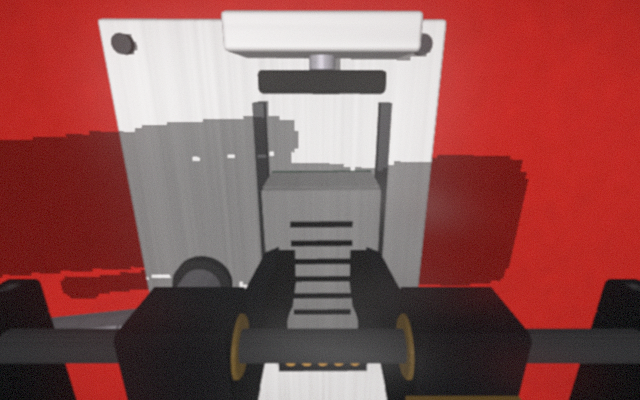

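The fingers have closed above the module's top without touching it, so the tips sit higher than I assumed. I'll check where the stated tip should project in the wrist view.

```bash
python3 - <<'E'
from h import *
st=r.get_state(); print(st['tool_pos'],Rotation.from_quat(st['eef_rot']).as_matrix().round(4))
s=wcal(snapshot('wrist'),st)
R=Rotation.from_quat(st['eef_rot']).as_matrix()
for t in [(.009,.013,.011),(.009,-.013,.011),(.009,.013,-.03),(.009,-.013,-.03),(0.009,.013,-.008)]:
  print(t,proj(s,st['tool_pos']+R@np.array(t)).round(1))
th=.019;J=lambda x,y,z:np.array([.6525+x*np.cos(th)-y*np.sin(th),.0198+x*np.sin(th)+y*np.cos(th),z])
for n,p in dict(padtopL=(-.028,.075,.046),padtopR=(.028,.075,.046),padbotL=(-.028,.075,.016),railL=(-.033,.07,.02),railR=(.033,.07,.02),modL=(-.028,.03,.05),modR=(.028,.03,.05),hub=(-.075,-.04,.065)).items(): print(n,proj(s,J(*p)).round(1))
im=cv2.convertScaleAbs(s['color'][200:400,200:440,::-1],alpha=1.8,beta=20)
cv2.imwrite('pics/w4.png',cv2.resize(im,None,fx=3,fy=3,interpolation=cv2.INTER_CUBIC))
E
```

```text
[0.65313735 0.01480365 0.03879463] [[-0.02    0.9998 -0.    ]
 [ 0.9998  0.02    0.    ]
 [ 0.     -0.     -1.    ]]
(0.009, 0.013, 0.011) [343.5 226.9]
(0.009, -0.013, 0.011) [296.3 226.8]
(0.009, 0.013, -0.03) [348.9 264.3]
(0.009, -0.013, -0.03) [289.4 264.3]
(0.009, 0.013, -0.008) [345.7 242.1]
padtopL [253.5  92.5]
padtopR [382.8  92.7]
padbotL [264.7  91.1]
railL [254.1 101.5]
railR [383.5 101.7]
modL [258.  194.3]
modR [378.6 194.5]
hub [164.9 339.7]
```

View pics/w4.png

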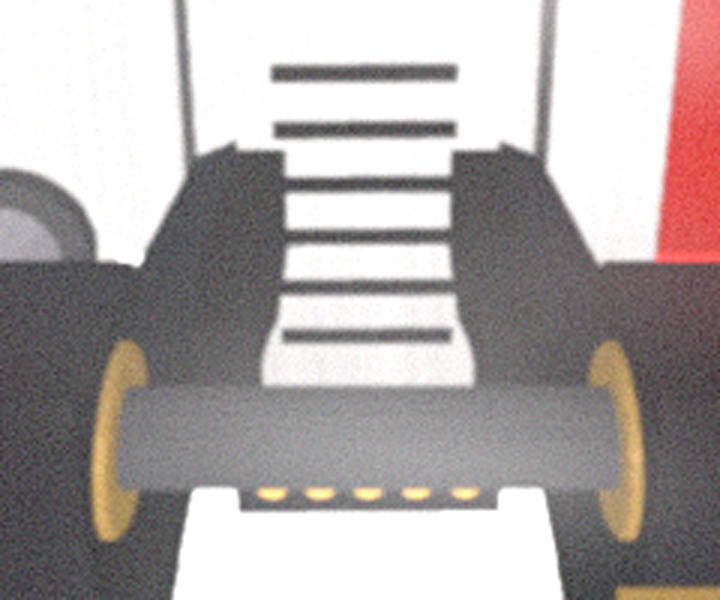

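Predicted tip rows are about 227, but the tips appear at about 250. So the real tips are some 2 cm higher than the stated TCP geometry implies. I'll touch down gently on the module's top (z = 50 mm) to calibrate.

Call:
drive_tool:
  commands:
    - {"dx": 0, "dy": 0, "dz": 0.001, "wx": 0, "wy": 0, "wz": 0, "claw": 0.3}
    - {"dx": 0, "dy": 0, "dz": 0.001, "wx": 0, "wy": 0, "wz": 0, "claw": 0.3}
    - {"dx": 0, "dy": 0, "dz": 0.001, "wx": 0, "wy": 0, "wz": 0, "claw": 0.3}

```text
clock: 5.55
tool_pos: [0.6531, 0.0148, 0.0357]
eef_rot: [0.7, 0.714, 0.0, -0.0]
contact_force: [-0.4, 0.1, 0.3]
opening: 0.298
```

Call:
drive_tool:
  commands:
    - {"dx": 0, "dy": 0, "dz": 0.001, "wx": 0, "wy": 0, "wz": 0, "claw": 0.3}
    - {"dx": 0, "dy": 0, "dz": 0.001, "wx": 0, "wy": 0, "wz": 0, "claw": 0.3}
    - {"dx": 0, "dy": 0, "dz": 0.001, "wx": 0, "wy": 0, "wz": 0, "claw": 0.3}

```text
clock: 5.85
tool_pos: [0.6531, 0.0149, 0.0346]
eef_rot: [0.7, 0.714, 0.0, -0.0]
contact_force: [-5.0, 0.7, 20.4]
opening: 0.303
```

Call:
drive_tool:
  commands:
    - {"dx": 0, "dy": 0, "dz": 0.001, "wx": 0, "wy": 0, "wz": 0, "claw": 0.3}
    - {"dx": 0, "dy": 0, "dz": 0.001, "wx": 0, "wy": 0, "wz": 0, "claw": 0.3}

```text
clock: 6.05
tool_pos: [0.6531, 0.0148, 0.0345]
eef_rot: [0.7, 0.714, 0.0, -0.0]
contact_force: [-9.8, 1.2, 33.4]
opening: 0.298
```

Contact at a TCP reading of z ≈ 0.0348 means the tips are about 15 mm behind the reported TCP, rather than 11 mm ahead. I'll lift off, open, and descend with that correction.

Call:
drive_tool:
  commands:
    - {"dx": 0, "dy": 0, "dz": -0.01, "wx": 0, "wy": 0, "wz": 0, "claw": 0.3}
    - {"dx": 0, "dy": 0, "dz": -0.014, "wx": 0, "wy": 0, "wz": 0, "claw": 0.85}
    - {"dx": 0, "dy": 0, "dz": 0, "wx": 0, "wy": 0, "wz": 0, "claw": 0.85}
    - {"dx": 0, "dy": 0, "dz": 0, "wx": 0, "wy": 0, "wz": 0, "claw": 0.85}
    - {"dx": 0, "dy": 0, "dz": 0, "wx": 0, "wy": 0, "wz": 0, "claw": 0.85}

```text
clock: 6.55
tool_pos: [0.6527, 0.0148, 0.0542]
eef_rot: [0.7, 0.714, -0.0, -0.0]
contact_force: [-0.4, 1.4, -0.0]
opening: 0.639
```

```bash
python3 - <<'E'
from h import *
import pickle
s=pickle.load(open('w1.pkl','rb'))
st=dict(tool_pos=np.array([.6531,.0148,.0388]),eef_rot=np.array([.7,.714,0,0])); wcal(s,st)
for n,p,z in [('tipL',(295,250),.053),('tipR',(350,250),.053),('modfrontL',(262,188),.05),('modfrontR',(382,188),.05),('strip',(322,369),.05),('pad',(322,93),.046)]:
  for dz in (0,.02): # hypothesis: camera really higher by dz
    q=ray(s,*p,z-dz)
    print(n,dz,q.round(4))
print(r.get_state()['tool_pos'],r.get_state()['opening'])
E
```

```text
tipL 0 [0.6412 0.0223 0.053 ]
tipL 0.02 [0.6396 0.012  0.033 ]
tipR 0 [0.6677 0.0229 0.053 ]
tipR 0.02 [0.6697 0.0126 0.033 ]
modfrontL 0 [0.6259 0.0523 0.05  ]
modfrontL 0.02 [0.6223 0.0462 0.03  ]
modfrontR 0 [0.6812 0.0535 0.05  ]
modfrontR 0.02 [0.685  0.0475 0.03  ]
strip 0 [ 0.6557 -0.0534  0.05  ]
strip 0.02 [ 0.656  -0.0736  0.03  ]
pad 0 [0.6527 0.0947 0.046 ]
pad 0.02 [0.6527 0.0942 0.026 ]
[0.65273464 0.01484685 0.05422252] 0.6387899058701001
```

Call:
drive_tool:
  commands:
    - {"dx": 0.003, "dy": 0, "dz": 0, "wx": 0, "wy": 0, "wz": 0, "claw": 0.85}
    - {"dx": 0, "dy": 0, "dz": 0, "wx": 0, "wy": 0, "wz": 0, "claw": 0.85}
    - {"dx": 0, "dy": 0, "dz": 0, "wx": 0, "wy": 0, "wz": 0, "claw": 0.85}
    - {"dx": 0, "dy": 0, "dz": 0.008, "wx": 0, "wy": 0, "wz": 0, "claw": 0.85}
    - {"dx": 0, "dy": 0, "dz": 0.008, "wx": 0, "wy": 0, "wz": 0, "claw": 0.85}
    - {"dx": 0, "dy": 0, "dz": 0.004, "wx": 0, "wy": 0, "wz": 0, "claw": 0.85}
    - {"dx": 0, "dy": 0, "dz": 0.004, "wx": 0, "wy": 0, "wz": 0, "claw": 0.85}

```text
clock: 7.25
tool_pos: [0.6527, 0.0178, 0.0299]
eef_rot: [0.7, 0.714, -0.0, -0.0]
contact_force: [1.0, -0.5, 0.1]
opening: 0.849
```

Call:
drive_tool:
  commands:
    - {"dx": 0, "dy": 0, "dz": 0.003, "wx": 0, "wy": 0, "wz": 0, "claw": 0.85}
    - {"dx": 0, "dy": 0, "dz": 0.003, "wx": 0, "wy": 0, "wz": 0, "claw": 0.85}
    - {"dx": 0, "dy": 0, "dz": 0.003, "wx": 0, "wy": 0, "wz": 0, "claw": 0.85}
    - {"dx": 0, "dy": 0, "dz": 0, "wx": 0, "wy": 0, "wz": 0, "claw": 0.85}

```text
clock: 7.65
tool_pos: [0.6528, 0.0178, 0.0214]
eef_rot: [0.7, 0.714, -0.0, -0.0]
contact_force: [-0.3, 0.4, 0.9]
opening: 0.852
```

Call:
drive_tool:
  commands:
    - {"dx": 0, "dy": 0, "dz": 0, "wx": 0, "wy": 0, "wz": 0, "claw": 0.5}
    - {"dx": 0, "dy": 0, "dz": 0, "wx": 0, "wy": 0, "wz": 0, "claw": 0.5}
    - {"dx": 0, "dy": 0, "dz": 0, "wx": 0, "wy": 0, "wz": 0, "claw": 0.5}
    - {"dx": 0, "dy": 0, "dz": 0, "wx": 0, "wy": 0, "wz": 0, "claw": 0.5}
    - {"dx": 0, "dy": 0, "dz": 0, "wx": 0, "wy": 0, "wz": 0, "claw": 0.5}
    - {"dx": 0, "dy": 0, "dz": 0, "wx": 0, "wy": 0, "wz": 0, "claw": 0.5}
  grip_force: 12

```text
clock: 8.25
tool_pos: [0.6531, 0.0179, 0.022]
eef_rot: [0.7, 0.714, 0.0, 0.0]
contact_force: [-0.6, 0.4, 2.4]
opening: 0.633
```

Gripped: the opening of 0.633 is 56 mm. Sliding toward the pad, estimated gap about 43 mm.

Call:
drive_tool:
  commands:
    - {"dx": 0.004, "dy": 0, "dz": 0, "wx": 0, "wy": 0, "wz": 0, "claw": 0.5}
    - {"dx": 0.004, "dy": 0, "dz": 0, "wx": 0, "wy": 0, "wz": 0, "claw": 0.5}
    - {"dx": 0.004, "dy": 0, "dz": 0, "wx": 0, "wy": 0, "wz": 0, "claw": 0.5}
    - {"dx": 0.004, "dy": 0, "dz": 0, "wx": 0, "wy": 0, "wz": 0, "claw": 0.5}
    - {"dx": 0.004, "dy": 0, "dz": 0, "wx": 0, "wy": 0, "wz": 0, "claw": 0.5}
    - {"dx": 0.004, "dy": 0, "dz": 0, "wx": 0, "wy": 0, "wz": 0, "claw": 0.5}
    - {"dx": 0.004, "dy": 0, "dz": 0, "wx": 0, "wy": 0, "wz": 0, "claw": 0.5}
    - {"dx": 0.004, "dy": 0, "dz": 0, "wx": 0, "wy": 0, "wz": 0, "claw": 0.5}
    - {"dx": 0.004, "dy": 0, "dz": 0, "wx": 0, "wy": 0, "wz": 0, "claw": 0.5}
    - {"dx": 0, "dy": 0, "dz": 0, "wx": 0, "wy": 0, "wz": 0, "claw": 0.5}

```text
clock: 9.25
tool_pos: [0.6526, 0.0547, 0.022]
eef_rot: [0.7, 0.714, 0.0, 0.0]
contact_force: [0.3, -3.6, 4.0]
opening: 0.636
```

Call:
drive_tool:
  commands:
    - {"dx": 0.001, "dy": 0, "dz": 0, "wx": 0, "wy": 0, "wz": 0, "claw": 0.5}
    - {"dx": 0.001, "dy": 0, "dz": 0, "wx": 0, "wy": 0, "wz": 0, "claw": 0.5}

```text
clock: 9.45
tool_pos: [0.6525, 0.0548, 0.022]
eef_rot: [0.7, 0.714, -0.0, 0.001]
contact_force: [-0.4, -6.0, 3.7]
opening: 0.634
```

```bash
python3 - <<'E'
from h import *
st=r.get_state(); print(st['tool_pos'],st['contact_force'])
cv2.imwrite('pics/w5.png',cv2.resize(snapshot('wrist')['color'][40:290,200:440,::-1],None,fx=2.4,fy=2.4,interpolation=cv2.INTER_CUBIC))
E
```

```text
[0.65253782 0.05479453 0.02201106] [-0.3643349  -5.99081172  3.70041499]
```

View pics/w5.png

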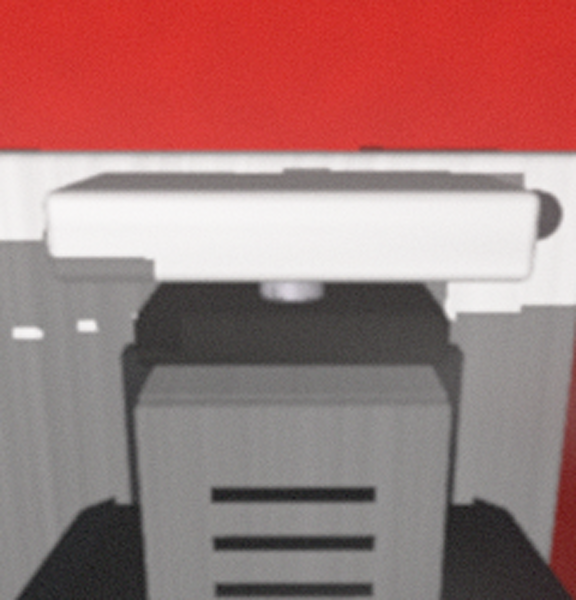

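```bash
python3 - <<'E'
from h import *
st=r.get_state(); s=wcal(snapshot('wrist'),st); print(st['contact_force'])
for n,row,z in [('pad near',40+362/2.4,.046),('pad',40+345/2.4,.046),('pad far',40+308/2.4,.046),('front top',40+402/2.4,.05),('front low',40+366/2.4,.031)]: print(n,ray(s,320,row,z).round(4))
g=s['color'][150:230,320].sum(1); print(g.tolist()); g=s['color'][150:230,272].sum(1); print(g.tolist())
p=ray(s,320,190,.05)
for y in (.09,.095,.1): print(y,proj(s,[.6525,y,.046]),proj(s,[.6525,y,.05]),proj(s,[.6525,y,.016]))
E
```

```text
[ 0.27811776 -4.90749609  4.25506658]
pad near [0.6521 0.0957 0.046 ]
pad [0.6521 0.0988 0.046 ]
pad far [0.652  0.1055 0.046 ]
front top [0.6523 0.0897 0.05  ]
front low [0.6521 0.0902 0.031 ]
[719, 714, 721, 712, 696, 668, 618, 590, 620, 644, 642, 646, 640, 636, 557, 405, 272, 177, 179, 174, 178, 200, 192, 213, 194, 192, 206, 211, 186, 197, 198, 201, 203, 189, 212, 204, 199, 196, 193, 193, 193, 233, 285, 340, 356, 368, 357, 354, 355, 360, 366, 357, 355, 347, 369, 371, 370, 361, 391, 405, 420, 420, 434, 437, 436, 422, 432, 427, 441, 428, 419, 423, 418, 434, 436, 425, 434, 423, 430, 423]
[721, 719, 717, 710, 695, 666, 591, 458, 283, 185, 165, 178, 178, 190, 191, 164, 188, 156, 184, 172, 171, 182, 183, 139, 186, 169, 186, 156, 160, 172, 165, 175, 171, 163, 181, 166, 173, 165, 199, 191, 173, 205, 267, 336, 365, 346, 356, 349, 353, 353, 357, 348, 348, 363, 384, 377, 372, 348, 366, 396, 420, 421, 427, 416, 421, 429, 421, 419, 428, 432, 431, 428, 441, 430, 420, 425, 429, 424, 408, 432]
0.09 [320.6395225  203.53774997] [320.58999425 206.74786294] [320.94231636 183.9125375 ]
0.095 [320.85664868 192.42644163] [320.81240973 195.37365709] [321.12653153 174.44674465]
0.1 [321.07869957 181.06311352] [321.04000762 183.7344252 ] [321.31423055 164.80193631]
```

The pad face is at y ≈ 0.0957 and the module front at 0.0897, so about 5–6 mm remain. I'll ease the downward press slightly and continue in 1 mm steps.

Call:
drive_tool:
  commands:
    - {"dx": 0.001, "dy": 0, "dz": -0.0005, "wx": 0, "wy": 0, "wz": 0, "claw": 0.5}
    - {"dx": 0.001, "dy": 0, "dz": 0, "wx": 0, "wy": 0, "wz": 0, "claw": 0.5}
    - {"dx": 0, "dy": 0, "dz": 0, "wx": 0, "wy": 0, "wz": 0, "claw": 0.5}

```text
clock: 9.85
tool_pos: [0.652, 0.0586, 0.022]
eef_rot: [0.7, 0.714, 0.0, -0.0]
contact_force: [0.3, -3.0, -0.8]
opening: 0.634
```

Call:
drive_tool:
  commands:
    - {"dx": 0.001, "dy": 0, "dz": 0, "wx": 0, "wy": 0, "wz": 0, "claw": 0.5}
    - {"dx": 0.001, "dy": 0, "dz": 0, "wx": 0, "wy": 0, "wz": 0, "claw": 0.5}
    - {"dx": 0, "dy": 0, "dz": 0, "wx": 0, "wy": 0, "wz": 0, "claw": 0.5}

```text
clock: 10.15
tool_pos: [0.652, 0.0606, 0.0221]
eef_rot: [0.7, 0.714, 0.0, -0.0]
contact_force: [0.3, -2.1, -1.0]
opening: 0.635
```

Call:
drive_tool:
  commands:
    - {"dx": 0.001, "dy": 0, "dz": 0, "wx": 0, "wy": 0, "wz": 0, "claw": 0.5}
    - {"dx": 0, "dy": 0, "dz": 0, "wx": 0, "wy": 0, "wz": 0, "claw": 0.5}

```text
clock: 10.35
tool_pos: [0.6519, 0.0613, 0.022]
eef_rot: [0.7, 0.714, -0.0, -0.0]
contact_force: [0.1, -1.4, -2.6]
opening: 0.632
```

Call:
drive_tool:
  commands:
    - {"dx": 0.001, "dy": 0, "dz": 0, "wx": 0, "wy": 0, "wz": 0, "claw": 0.5}
    - {"dx": 0, "dy": 0, "dz": 0, "wx": 0, "wy": 0, "wz": 0, "claw": 0.5}

```text
clock: 10.55
tool_pos: [0.6519, 0.062, 0.0221]
eef_rot: [0.7, 0.714, -0.0, -0.0]
contact_force: [0.1, -1.7, -3.9]
opening: 0.637
```

```bash
python3 - <<'E'
from h import *
st=r.get_state(); s=wcal(snapshot('wrist'),st); print(st['tool_pos'],st['contact_force'])
im=s['color'][:,290:350].astype(int).sum(2).mean(1); print(im[150:230].astype(int).tolist())
for y in (.094,.096,.098): print(y,proj(s,[.6525,y,.046])[1],proj(s,[.6525,y,.05])[1])
E
```

```text
[0.65191591 0.06202301 0.02206674] [ 0.13020798 -1.7184994  -3.92152446]
[735, 732, 730, 727, 726, 727, 726, 727, 726, 725, 724, 723, 721, 721, 720, 719, 719, 719, 720, 721, 719, 708, 681, 611, 500, 390, 322, 281, 231, 203, 199, 203, 207, 212, 216, 219, 220, 224, 222, 223, 223, 222, 223, 221, 219, 220, 219, 212, 211, 211, 208, 202, 201, 238, 319, 372, 377, 374, 389, 414, 433, 437, 438, 437, 437, 437, 437, 436, 436, 437, 437, 434, 436, 436, 436, 435, 438, 435, 435, 434]
0.094 210.14805726997682 213.49710585827557
0.096 205.79340173281878 209.04172500285924
0.098 201.40020852232504 204.54586115574435
```

Call:
drive_tool:
  commands:
    - {"dx": 0.001, "dy": 0, "dz": 0.0004, "wx": 0, "wy": 0, "wz": 0, "claw": 0.5}
    - {"dx": 0, "dy": 0, "dz": 0, "wx": 0, "wy": 0, "wz": 0, "claw": 0.5}
    - {"dx": 0, "dy": 0, "dz": 0, "wx": 0, "wy": 0, "wz": 0, "claw": 0.5}

```text
clock: 10.9
tool_pos: [0.6519, 0.062, 0.022]
eef_rot: [0.7, 0.714, -0.0, 0.0]
contact_force: [-1.6, -4.5, 0.3]
opening: 0.631
```

```bash
cat > gap.py <<'E'
from h import *
f=[];S=[]
for i in range(3):
    st=r.get_state(); s=wcal(snapshot('wrist'),st); f.append(st['contact_force']); S.append(s['color'][:,290:350].astype(float).sum(2).mean(1))
g=np.mean(S,0); print(st['tool_pos'],np.mean(f,0).round(2))
v=np.arange(195,225); print(dict(zip(v.tolist(),g[v].astype(int).tolist())))
def cross(a,lv):
    i=next(i for i in range(a,a+25) if g[i]<lv<=g[i+1]); return i+(lv-g[i])/(g[i+1]-g[i])
a=cross(196,290); b=cross(int(a)+1,405)
print(a,b,'pad y',ray(s,320,a,.046)[1],'front y',ray(s,320,b,.05)[1])
E
python3 gap.py
```

```text
[0.65190876 0.06202901 0.02202207] [-1.36 -4.72 -0.14]
{195: 217, 196: 216, 197: 213, 198: 209, 199: 203, 200: 199, 201: 193, 202: 192, 203: 230, 204: 312, 205: 374, 206: 379, 207: 372, 208: 387, 209: 412, 210: 431, 211: 437, 212: 438, 213: 437, 214: 436, 215: 437, 216: 437, 217: 436, 218: 436, 219: 436, 220: 436, 221: 436, 222: 435, 223: 436, 224: 435}
203.72202678933837 208.68499554764026 pad y 0.09698619706183709 front y 0.09620632379888985
```

In contact, the pad face has moved from 0.0951 to 0.0970, so the pad is pressed about 2 mm of its 6 mm limit. I'll release and lift.

Call:
drive_tool:
  commands:
    - {"dx": 0, "dy": 0, "dz": 0, "wx": 0, "wy": 0, "wz": 0, "claw": 0.8}
    - {"dx": 0, "dy": 0, "dz": 0, "wx": 0, "wy": 0, "wz": 0, "claw": 0.85}
    - {"dx": 0, "dy": 0, "dz": 0, "wx": 0, "wy": 0, "wz": 0, "claw": 0.85}
    - {"dx": 0, "dy": 0, "dz": 0, "wx": 0, "wy": 0, "wz": 0, "claw": 0.85}
    - {"dx": 0, "dy": 0, "dz": -0.02, "wx": 0, "wy": 0, "wz": 0, "claw": 0.85}
    - {"dx": 0, "dy": 0, "dz": -0.03, "wx": 0, "wy": 0, "wz": 0, "claw": 0.85}
    - {"dx": 0, "dy": 0, "dz": -0.04, "wx": 0, "wy": 0, "wz": 0, "claw": 0.5}
    - {"dx": 0, "dy": 0, "dz": -0.04, "wx": 0, "wy": 0, "wz": 0, "claw": 0}
    - {"dx": 0, "dy": 0, "dz": 0, "wx": 0, "wy": 0, "wz": 0, "claw": 0}
    - {"dx": 0, "dy": 0, "dz": 0, "wx": 0, "wy": 0, "wz": 0, "claw": 0}

```text
clock: 12.05
tool_pos: [0.6527, 0.0633, 0.1529]
eef_rot: [0.7, 0.714, 0.001, 0.0]
contact_force: [-0.2, 0.1, 0.2]
opening: 0.508
```

Call:
drive_tool:
  commands:
    - {"dx": -0.01, "dy": -0.036, "dz": 0, "wx": 0, "wy": 0, "wz": 0, "claw": 0}
    - {"dx": -0.015, "dy": -0.036, "dz": 0, "wx": 0, "wy": 0, "wz": 0, "claw": 0}
    - {"dx": -0.015, "dy": -0.036, "dz": 0, "wx": 0, "wy": 0, "wz": 0, "claw": 0}
    - {"dx": -0.016, "dy": -0.036, "dz": 0, "wx": 0, "wy": 0, "wz": 0, "claw": 0}
    - {"dx": -0.008, "dy": -0.036, "dz": 0, "wx": 0, "wy": 0, "wz": 0, "claw": 0}
    - {"dx": 0, "dy": 0, "dz": 0, "wx": 0, "wy": 0, "wz": -0.12, "claw": 0}
    - {"dx": 0, "dy": 0, "dz": 0, "wx": 0, "wy": 0, "wz": 0, "claw": 0}

```text
clock: 12.75
tool_pos: [0.4716, -0.0049, 0.1509]
eef_rot: [0.656, 0.755, -0.001, -0.001]
contact_force: [-0.1, 0.2, 0.1]
opening: 0.006
```

```bash
python3 - <<'E'
from h import *
st=r.get_state(); s=wcal(snapshot('wrist'),st); print(st['tool_pos'],st['eef_rot'],st['contact_force'],st['opening'])
cv2.imwrite('pics/w6.png',s['color'][:,:,::-1])
R=Rotation.from_quat(st['eef_rot']).as_matrix()
for n,p in dict(post=(.475,-.036,.096),pivot=(.5778,-.0214,.065)).items(): print(n,proj(s,p))
t=snapshot('top'); 
for k in range(1): print(proj(t,[.475,-.036,.096]))
E
```

```text
[ 0.47164205 -0.0049364   0.15091286] [ 0.65577241  0.75495682 -0.00095498 -0.00135539] [-0.0991266   0.17548501  0.05905249] 0.0064308298568167945
post [319.34132931 254.16037827]
pivot [450.21384411 235.9367701 ]
[337.28290189 244.32689415]
```

View pics/w6.png

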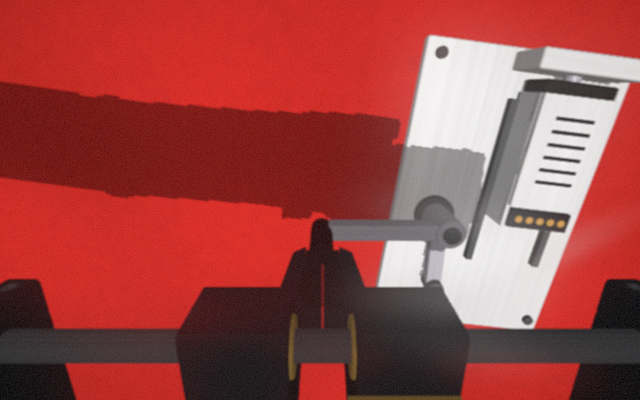

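The wrist view shows the module against the pad at the upper right. The hub is at (452,234), and the handle runs to the post at (320,225), just ahead of the closed fingertips. Descending beside the post.

Call:
drive_tool:
  commands:
    - {"dx": 0, "dy": 0, "dz": 0.03, "wx": 0, "wy": 0, "wz": 0, "claw": 0}
    - {"dx": 0, "dy": 0, "dz": 0.03, "wx": 0, "wy": 0, "wz": 0, "claw": 0}
    - {"dx": 0, "dy": 0, "dz": 0.02, "wx": 0, "wy": 0, "wz": 0, "claw": 0}
    - {"dx": 0, "dy": 0, "dz": 0.0145, "wx": 0, "wy": 0, "wz": 0, "claw": 0}
    - {"dx": -0.004, "dy": 0, "dz": 0, "wx": 0, "wy": 0, "wz": 0, "claw": 0}
    - {"dx": -0.004, "dy": 0, "dz": 0, "wx": 0, "wy": 0, "wz": 0, "claw": 0}

```text
clock: 13.45
tool_pos: [0.4751, -0.0127, 0.0571]
eef_rot: [0.656, 0.755, -0.0, -0.0]
contact_force: [-0.9, 0.2, 0.5]
opening: 0.005
```

Call:
drive_tool:
  commands:
    - {"dx": -0.002, "dy": 0, "dz": 0, "wx": 0, "wy": 0, "wz": 0, "claw": 0}
    - {"dx": -0.002, "dy": 0, "dz": 0, "wx": 0, "wy": 0, "wz": 0, "claw": 0}
    - {"dx": -0.002, "dy": 0, "dz": 0, "wx": 0, "wy": 0, "wz": 0, "claw": 0}

```text
clock: 13.75
tool_pos: [0.4761, -0.018, 0.0581]
eef_rot: [0.656, 0.755, 0.001, 0.0]
contact_force: [0.2, 3.2, 1.1]
opening: 0.007
```

Call:
drive_tool:
  commands:
    - {"dx": -0.0101, "dy": -0.0013, "dz": 0, "wx": 0, "wy": 0, "wz": -0.1, "claw": 0}
    - {"dx": -0.0101, "dy": -0.0013, "dz": 0, "wx": 0, "wy": 0, "wz": -0.1, "claw": 0}
    - {"dx": -0.0101, "dy": -0.0013, "dz": 0, "wx": 0, "wy": 0, "wz": -0.1, "claw": 0}
    - {"dx": -0.0101, "dy": -0.0013, "dz": 0, "wx": 0, "wy": 0, "wz": -0.1, "claw": 0}

```text
clock: 14.15
tool_pos: [0.4816, -0.0575, 0.0578]
eef_rot: [0.49, 0.871, 0.001, -0.001]
contact_force: [-1.7, 3.7, 0.7]
opening: 0.006
```

Call:
drive_tool:
  commands:
    - {"dx": -0.0101, "dy": -0.0013, "dz": 0, "wx": 0, "wy": 0, "wz": -0.1, "claw": 0}
    - {"dx": -0.0101, "dy": -0.0013, "dz": 0, "wx": 0, "wy": 0, "wz": -0.1, "claw": 0}
    - {"dx": -0.0101, "dy": -0.0013, "dz": 0, "wx": 0, "wy": 0, "wz": -0.1, "claw": 0}
    - {"dx": -0.0101, "dy": -0.0013, "dz": 0, "wx": 0, "wy": 0, "wz": -0.1, "claw": 0}

```text
clock: 14.55
tool_pos: [0.5024, -0.0922, 0.0577]
eef_rot: [0.308, 0.951, 0.0, -0.001]
contact_force: [-3.1, 3.1, 1.5]
opening: 0.004
```

Call:
drive_tool:
  commands:
    - {"dx": -0.0101, "dy": -0.0013, "dz": 0, "wx": 0, "wy": 0, "wz": -0.1, "claw": 0}
    - {"dx": -0.0101, "dy": -0.0013, "dz": 0, "wx": 0, "wy": 0, "wz": -0.1, "claw": 0}
    - {"dx": -0.0101, "dy": -0.0013, "dz": 0, "wx": 0, "wy": 0, "wz": -0.1, "claw": 0}

```text
clock: 14.85
tool_pos: [0.526, -0.1113, 0.0576]
eef_rot: [0.162, 0.987, -0.0, -0.002]
contact_force: [-3.2, 3.5, 0.9]
opening: 0.0
```

Call:
drive_tool:
  commands:
    - {"dx": -0.0101, "dy": -0.0013, "dz": 0, "wx": 0, "wy": 0, "wz": -0.1, "claw": 0}
    - {"dx": -0.0101, "dy": -0.0013, "dz": 0, "wx": 0, "wy": 0, "wz": -0.1, "claw": 0}

```text
clock: 15.05
tool_pos: [0.5444, -0.1199, 0.0576]
eef_rot: [0.063, 0.998, -0.0, -0.002]
contact_force: [-4.1, 2.0, 0.5]
opening: 0.001
```

Call:
drive_tool:
  commands:
    - {"dx": -0.005, "dy": -0.0008, "dz": 0, "wx": 0, "wy": 0, "wz": -0.05, "claw": 0}
    - {"dx": 0, "dy": 0, "dz": 0, "wx": 0, "wy": 0, "wz": 0, "claw": 0}

```text
clock: 15.25
tool_pos: [0.5506, -0.1217, 0.0574]
eef_rot: [0.041, 0.999, -0.0, -0.0]
contact_force: [-1.3, -1.5, -0.3]
opening: 0.011
```

Call:
drive_tool:
  commands:
    - {"dx": -0.005, "dy": -0.0008, "dz": 0, "wx": 0, "wy": 0, "wz": -0.05, "claw": 0}
    - {"dx": 0, "dy": 0, "dz": 0, "wx": 0, "wy": 0, "wz": 0, "claw": 0}

```text
clock: 15.45
tool_pos: [0.5551, -0.1229, 0.0574]
eef_rot: [0.016, 1.0, -0.0, -0.001]
contact_force: [-1.6, -1.2, 1.3]
opening: 0.004
```

Call:
drive_tool:
  commands:
    - {"dx": -0.002, "dy": 0, "dz": 0, "wx": 0, "wy": 0, "wz": -0.03, "claw": 0}
    - {"dx": 0, "dy": 0, "dz": 0, "wx": 0, "wy": 0, "wz": 0, "claw": 0}

```text
clock: 15.65
tool_pos: [0.5572, -0.1234, 0.0574]
eef_rot: [0.001, 1.0, -0.001, -0.001]
contact_force: [-4.1, -3.0, 2.4]
opening: 0.006
```

Call:
drive_tool:
  commands:
    - {"dx": -0.002, "dy": 0, "dz": 0, "wx": 0, "wy": 0, "wz": -0.02, "claw": 0}
    - {"dx": 0, "dy": 0, "dz": 0, "wx": 0, "wy": 0, "wz": 0, "claw": 0}

```text
clock: 15.85
tool_pos: [0.5596, -0.1238, 0.0573]
eef_rot: [-0.009, 1.0, -0.001, -0.001]
contact_force: [-3.4, -3.9, 2.5]
opening: 0.006
```

Call:
drive_tool:
  commands:
    - {"dx": -0.001, "dy": -0.0005, "dz": 0, "wx": 0, "wy": 0, "wz": 0, "claw": 0}
    - {"dx": 0, "dy": 0, "dz": 0, "wx": 0, "wy": 0, "wz": 0, "claw": 0}

```text
clock: 16.05
tool_pos: [0.5601, -0.1238, 0.0573]
eef_rot: [-0.009, 1.0, -0.001, -0.001]
contact_force: [-4.3, -3.2, 3.4]
opening: 0.007
```

Call:
drive_tool:
  commands:
    - {"dx": -0.001, "dy": 0, "dz": 0, "wx": 0, "wy": 0, "wz": 0, "claw": 0}
    - {"dx": 0, "dy": 0, "dz": 0, "wx": 0, "wy": 0, "wz": 0, "claw": 0}

```text
clock: 16.25
tool_pos: [0.5602, -0.1238, 0.0573]
eef_rot: [-0.009, 1.0, -0.001, -0.002]
contact_force: [-5.8, -3.6, 4.4]
opening: 0.002
```

Call:
drive_tool:
  commands:
    - {"dx": -0.001, "dy": 0, "dz": 0, "wx": 0, "wy": 0, "wz": 0, "claw": 0}
    - {"dx": 0, "dy": 0, "dz": 0, "wx": 0, "wy": 0, "wz": 0, "claw": 0}

```text
clock: 16.45
tool_pos: [0.5608, -0.1239, 0.0573]
eef_rot: [-0.009, 1.0, -0.001, -0.002]
contact_force: [-6.9, -2.7, 5.8]
opening: 0.003
```

Call:
drive_tool:
  commands:
    - {"dx": -0.001, "dy": -0.0005, "dz": -0.001, "wx": 0, "wy": 0, "wz": 0, "claw": 0}
    - {"dx": 0, "dy": 0, "dz": 0, "wx": 0, "wy": 0, "wz": 0, "claw": 0}

```text
clock: 16.65
tool_pos: [0.5609, -0.1239, 0.0574]
eef_rot: [-0.009, 1.0, -0.001, -0.003]
contact_force: [-6.6, -2.9, -0.2]
opening: 0.006
```

Call:
drive_tool:
  commands:
    - {"dx": -0.001, "dy": 0, "dz": 0, "wx": 0, "wy": 0, "wz": 0, "claw": 0}
    - {"dx": 0, "dy": 0, "dz": 0, "wx": 0, "wy": 0, "wz": 0, "claw": 0}

```text
clock: 16.85
tool_pos: [0.5618, -0.124, 0.0574]
eef_rot: [-0.009, 1.0, -0.001, -0.003]
contact_force: [-7.4, -3.1, 0.4]
opening: 0.005
```

Call:
drive_tool:
  commands:
    - {"dx": -0.001, "dy": 0, "dz": 0, "wx": 0, "wy": 0, "wz": 0, "claw": 0}
    - {"dx": 0, "dy": 0, "dz": 0, "wx": 0, "wy": 0, "wz": 0, "claw": 0}

```text
clock: 17.05
tool_pos: [0.5624, -0.124, 0.0574]
eef_rot: [-0.009, 1.0, -0.001, -0.004]
contact_force: [-6.9, -2.7, 1.0]
opening: 0.011
```

Call:
drive_tool:
  commands:
    - {"dx": -0.001, "dy": 0, "dz": 0, "wx": 0, "wy": 0, "wz": 0, "claw": 0}
    - {"dx": 0, "dy": 0, "dz": 0, "wx": 0, "wy": 0, "wz": 0, "claw": 0}

```text
clock: 17.25
tool_pos: [0.5624, -0.124, 0.0574]
eef_rot: [-0.009, 1.0, -0.001, -0.005]
contact_force: [-9.8, -1.8, 2.3]
opening: 0.007
```

Call:
drive_tool:
  commands:
    - {"dx": -0.001, "dy": 0, "dz": 0, "wx": 0, "wy": 0, "wz": 0, "claw": 0}
    - {"dx": 0, "dy": 0, "dz": 0, "wx": 0, "wy": 0, "wz": 0, "claw": 0}

```text
clock: 17.45
tool_pos: [0.5624, -0.1241, 0.0574]
eef_rot: [-0.009, 1.0, -0.001, -0.006]
contact_force: [-12.8, -1.7, 4.8]
opening: 0.004
```

At the stop: x no longer advances and the force climbs about 3 N per mm. One small step brings it to about 15 N, then I hold.

Call:
drive_tool:
  commands:
    - {"dx": -0.0007, "dy": 0, "dz": -0.0006, "wx": 0, "wy": 0, "wz": 0, "claw": 0}
    - {"dx": 0, "dy": 0, "dz": 0, "wx": 0, "wy": 0, "wz": 0, "claw": 0}

```text
clock: 17.65
tool_pos: [0.5623, -0.1241, 0.0575]
eef_rot: [-0.009, 1.0, -0.001, -0.006]
contact_force: [-11.6, -2.0, 2.2]
opening: 0.005
```

Call:
drive_tool:
  commands:
    - {"dx": 0, "dy": 0, "dz": 0, "wx": 0, "wy": 0, "wz": 0, "claw": 0}
    - {"dx": 0, "dy": 0, "dz": 0, "wx": 0, "wy": 0, "wz": 0, "claw": 0}
    - {"dx": 0, "dy": 0, "dz": 0, "wx": 0, "wy": 0, "wz": 0, "claw": 0}

```text
clock: 17.95
tool_pos: [0.5624, -0.1241, 0.0575]
eef_rot: [-0.009, 1.0, -0.001, -0.006]
contact_force: [-12.4, -1.8, 1.1]
opening: 0.002
```

Call:
drive_tool:
  commands:
    - {"dx": -0.0008, "dy": 0, "dz": 0, "wx": 0, "wy": 0, "wz": 0, "claw": 0}
    - {"dx": 0, "dy": 0, "dz": 0, "wx": 0, "wy": 0, "wz": 0, "claw": 0}
    - {"dx": 0, "dy": 0, "dz": 0, "wx": 0, "wy": 0, "wz": 0, "claw": 0}

```text
clock: 18.25
tool_pos: [0.5624, -0.1241, 0.0574]
eef_rot: [-0.009, 1.0, -0.001, -0.007]
contact_force: [-12.4, -1.6, 2.6]
opening: 0.007
```

Call:
drive_tool:
  commands:
    - {"dx": 0, "dy": 0, "dz": 0, "wx": 0, "wy": 0, "wz": 0, "claw": 0}
    - {"dx": 0, "dy": 0, "dz": 0, "wx": 0, "wy": 0, "wz": 0, "claw": 0}
    - {"dx": 0, "dy": 0, "dz": 0, "wx": 0, "wy": 0, "wz": 0, "claw": 0}

```text
clock: 18.55
tool_pos: [0.5624, -0.1241, 0.0575]
eef_rot: [-0.009, 1.0, -0.001, -0.007]
contact_force: [-13.3, -2.1, 2.9]
opening: 0.007
```

Call:
drive_tool:
  commands:
    - {"dx": -0.0008, "dy": 0, "dz": 0, "wx": 0, "wy": 0, "wz": 0, "claw": 0}
    - {"dx": 0, "dy": 0, "dz": 0, "wx": 0, "wy": 0, "wz": 0, "claw": 0}
    - {"dx": 0, "dy": 0, "dz": 0, "wx": 0, "wy": 0, "wz": 0, "claw": 0}
    - {"dx": 0, "dy": 0, "dz": 0, "wx": 0, "wy": 0, "wz": 0, "claw": 0}

```text
clock: 18.95
tool_pos: [0.5623, -0.1241, 0.0574]
eef_rot: [-0.009, 1.0, -0.001, -0.008]
contact_force: [-15.6, -2.6, 5.5]
opening: 0.004
```

Call:
drive_tool:
  commands:
    - {"dx": 0, "dy": 0, "dz": 0, "wx": 0, "wy": 0, "wz": 0, "claw": 0}
    - {"dx": 0, "dy": 0, "dz": 0, "wx": 0, "wy": 0, "wz": 0, "claw": 0}
    - {"dx": 0, "dy": 0, "dz": 0, "wx": 0, "wy": 0, "wz": 0, "claw": 0}

```text
clock: 19.25
tool_pos: [0.5623, -0.1241, 0.0574]
eef_rot: [-0.009, 1.0, -0.001, -0.008]
contact_force: [-15.1, -2.1, 4.9]
opening: 0.004
```

Call:
drive_tool:
  commands:
    - {"dx": 0, "dy": 0, "dz": 0, "wx": 0, "wy": 0, "wz": 0, "claw": 0}
    - {"dx": 0, "dy": 0, "dz": 0, "wx": 0, "wy": 0, "wz": 0, "claw": 0}
    - {"dx": 0, "dy": 0, "dz": 0, "wx": 0, "wy": 0, "wz": 0, "claw": 0}
    - {"dx": 0, "dy": 0, "dz": 0, "wx": 0, "wy": 0, "wz": 0, "claw": 0}

```text
clock: 19.65
tool_pos: [0.5623, -0.1241, 0.0574]
eef_rot: [-0.009, 1.0, -0.001, -0.008]
contact_force: [-15.6, -1.6, 5.0]
opening: 0.004
```

Call:
drive_tool:
  commands:
    - {"dx": 0.005, "dy": 0, "dz": 0, "wx": 0, "wy": 0, "wz": 0, "claw": 0}
    - {"dx": 0.015, "dy": 0, "dz": 0, "wx": 0, "wy": 0, "wz": 0, "claw": 0}
    - {"dx": 0.02, "dy": 0, "dz": 0, "wx": 0, "wy": 0, "wz": 0, "claw": 0}
    - {"dx": 0, "dy": 0, "dz": -0.04, "wx": 0, "wy": 0, "wz": 0, "claw": 0}
    - {"dx": 0, "dy": 0, "dz": -0.04, "wx": 0, "wy": 0, "wz": 0, "claw": 0}
    - {"dx": 0, "dy": 0, "dz": -0.04, "wx": 0, "wy": 0, "wz": 0, "claw": 0}
    - {"dx": 0.03, "dy": 0, "dz": -0.02, "wx": 0, "wy": 0, "wz": 0, "claw": 0}
    - {"dx": 0.03, "dy": 0, "dz": 0, "wx": 0, "wy": 0, "wz": 0, "claw": 0}
    - {"dx": 0.03, "dy": 0, "dz": 0, "wx": 0, "wy": 0, "wz": 0, "claw": 0}
    - {"dx": 0, "dy": 0, "dz": 0, "wx": 0, "wy": 0, "wz": 0, "claw": 0}
    - {"dx": 0, "dy": 0, "dz": 0, "wx": 0, "wy": 0, "wz": 0, "claw": 0}

```text
clock: 20.75
tool_pos: [0.442, -0.1249, 0.1996]
eef_rot: [-0.01, 1.0, 0.0, 0.002]
contact_force: [0.3, 0.3, 0.9]
opening: 0.004
```

```bash
python3 - <<'E'
from h import *
st=r.get_state(); print(st['clock'],st['tool_pos'],st['contact_force'])
t=snapshot('top');w=snapshot('wrist')
a=cv2.resize(t['color'][135:260,255:395],(560,500),interpolation=cv2.INTER_CUBIC)
cv2.imwrite('pics/end.png',a[:,:,::-1]); cv2.imwrite('pics/endw.png',w['color'][:,:,::-1])
piv=np.array([.5778,-.0214])
print('post pred px',(proj(t,[.5798,-.1264,.096])-[255,135])*4,'roller pred',(proj(t,[.5778+.065,-.0202,.043])-[255,135])*4)
E
```

```text
20.75 [ 0.44197862 -0.12493767  0.19962148] [0.30031626 0.32373008 0.88970417]
post pred px [478.40530644 257.19754487] roller pred [296.1340681  164.49570735]
```

View pics/end.png

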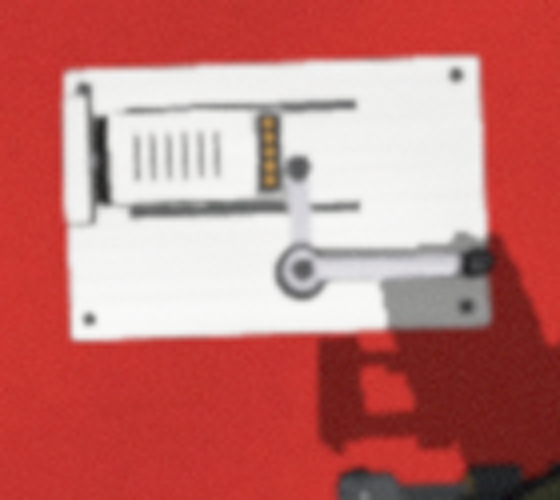

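The closing view shows the lever along the jig's −y, with the post at (480,262) against a predicted (478,257). The roller at (297,167) is in behind the module's terminal strip, and the module is against the pad. The arm is clear and the force reads zero, so I'm handing in.

```bash
python3 -c "
from plant import r
print(r.finish_job())"
```

```text
the job is handed in; nothing more can be done
None
```

The module is against the rubber pad, the clamp lever is at its end stop, and the job was handed in at about 21 s of the 64 s allowed.

- **Module:** I gripped it and slid it about 44 mm until it pressed the pad in by roughly 2 mm, judged from the wrist camera. The limit is 6 mm.
- **Lever:** I pushed the post with closed fingers through its turn until it stopped moving. I then leaned on it with about 15–16 N for about a second; the highest total reading was about 17 N, under the 2 kilo limit (about 20 N). Then I backed off and lifted clear.
- **Final check:** The last top view shows the lever at its end, the roller in behind the module, and the module against the pad. The wrist force reads about zero, and nothing else on the bench was touched.

**Disagreements and slips:**
- **Fingertip position:** The real fingertips sit about 26 mm further back than the description says. My first grip therefore closed in the air above the module. I corrected this by touching down on the module's top, which peaked at about 33 N on the fingertips, under the 40 N limit.
- **Lock not measured directly:** I had no reading of the lever angle or the lock. Both are judged from position, force and the final picture.

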